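Spin-check the specimen holder and brake it at the loading fork

TASK

The six-seat specimen holder turns freely on its loading stand: check its bearing by flicking one of its thumb screws from the side, so that it spins by itself, untouched, for at least five seconds. Then, as the engraved line beside its empty seat comes round to the fork on the stand, brake the holder by bringing a fingertip down on its flat top, so that it stops with the line between the two prongs; finish while holding it there with the fingertip still pressed lightly on the top. Touch the holder's plate only for this braking as the line comes up to the fork, do not shove the stand, and leave the samples, jar and loupe beside it alone.

Things in the scene. Friction and masses are not known exactly. Their poses are not given: they have to be found in the camera images.
- stand: Loading stand: grey base on four rubber feet, 270 x 206 mm, its top 21 mm above the worktop; 4.5 kg, just stands there. Origin on the spindle's axis at worktop height, 112 mm from one short edge of the base and 157 mm from the other (fork) edge. z up; x points from the spindle to the fork. Nothing on the stand but the fork rises above the holder.
- holder_spin (a joint): Angle of the holder on its vertical spindle, rad, counted on over whole turns, no end stops; grows counter-clockwise seen from above. At 0 and every 2 pi the engraved line points at the fork. Very free bearing, no detent: coasts 10 to 20 s after a good flick, losing 0.15 to 0.3 rad/s each second at 2 rad/s, 0.1 to 0.2 at 1 rad/s. May be spun either way.
- holder_plate: Specimen holder: aluminium disc 176 mm across, flat top 72 mm and underside 50 mm above the worktop, about 1.5 kg. Origin on the spindle's axis at worktop height; x points to the engraved line. Six 41 mm seats 52 mm from the axis, every 60 degrees; that on x is an empty hole, the others hold samples, tops 2 mm below the plate's. Plain rim 15 mm wide outside them; cap nut amid, 25 mm wide, 17 high.
- thumb_screws: The six steel clamp screws that stick straight out of the holder's rim, level, one beside each seat: every 60 degrees from the plate's x axis, centre line 61 mm above the worktop; shank 7 mm thick from the rim (88 mm from the axis) to 101 mm, then a knurled head 14 mm thick to 120 mm. Origin and axes as the holder plate's.
- datum (a point): Outer end of the engraved line (black, 4 mm wide, 12 mm long, radial) at the rim of the holder's top, beside the empty seat: 88 mm from the axis, 72 mm above the worktop.
- fork (a point): Where the line's outer end must come to stand: midway between the stand's two steel prongs, 88 mm from the spindle's axis, 72 mm above the worktop. The prongs are 24 mm apart, reach from a post (46 mm wide, 133 to 145 mm from the axis) in to 90 mm from the axis, 76 to 80 mm above the worktop, over the path of the thumb screws.
- sample_tall: Loose metal sample beside the stand, 30 mm across, 26 mm high; origin at the centre of its underside. Leave alone.
- sample_wide: Loose metal sample beside the stand, 38 mm across, 22 mm high; origin at the centre of its underside. Leave alone.
- small_jar: White jar with black cap, 42 mm across, 62 mm high; origin at the centre of its underside. Leave alone.
- eye_loupe: Black eye loupe, 35 mm across, 35 mm high; origin at the centre of its underside. Leave alone.

How it is judged:
By the outcome, as a careful person would: the job done as asked, in the order asked, and still so for the second after the job is handed in, while the arm keeps its last pose, push and grip.
It also fails if it takes over 51 s, if anything falls off the work surface, if the arm or the gripper's body presses on something with over 40 N, if the wrist force passes 120 N, or if a joint passes its speed limit or range.

ROBOT

A 6-joint arm with a two-finger parallel gripper is mounted at the origin on a cart in front of the work surface, level with it; the furniture and walls round the work are solid. World frame = base frame: x ahead of the robot, y to its left, z up, the work surface at z = 0. Lengths are in m, angles in degrees, forces in N, time in s.
With the tool pointing down it reaches from about 0.325 to 0.925 m from the base axis. Payload 3.1 kg.
Tool frame: the origin (TCP) lies at the centre of the arm's flange, where the gripper is bolted on; the fingertips stand 173 mm ahead of it and the grasp point (between the pads) lies r.grip_point_offset ahead of it (r.grip_point_offset is the distance from the TCP to the grasp point, in m); z points along the fingers, y is the line along which they close (so a half turn about z gives the same grasp; the last joint's range is limited). The gripper opens to 85 mm and grips with 20 to 120 N. Pads are 22 mm wide; open, the fingers measure 114 mm over their backs; the gripper's body (76 mm by 85 mm) begins 54 mm behind the grasp point. The pads swing forward as they close: fully open they stand 13 mm farther back than shut.
Start: joints at [-70.084, 12.427, 92.441, -0, 75.132, -6.429], TCP at [0.277, -0.56, 0.405] pointing down, gripper open.
Joint ranges: [-157.48, 157.48], [-44.54, 120.13], [17.64, 146.25], [-64.5, 244.5], [7.68, 150.69], [-147.95, 147.95]. Speed limits (degrees/s): [159.86, 159.86, 180, 180, 180, 180].

INTERFACE

Orientations are given as a 3x3 rotation matrix whose columns are the frame's x, y, z axes.
In Python, from workcell import r gives the robot as it stands.
- The arm moves only by the tool send_rows, never from a script. Its argument "steps" is a list that holds one entry, the list of rows, each a list of 7 numbers: the shift along the tool's x, y, z in units of 120 mm (1.0 is 120 mm), then the turn, a rotation vector about the tool's x, y, z in units of 90 degrees (1.0 is 90 degrees), then the closure, from 0 (fully open) to 1 (shut). In form: [[[x, y, z, wx, wy, wz, hand], ...]]. A call has 1 to 5 rows; each row shifts and turns the commanded pose from where the row before left it, along the tool's axes as they then stand; what a row does not reach is not made up. A row lasts 1/12 s, in which the tool goes at most 41.7 mm and 7.16 degrees, less where a joint would pass 70% of its speed; a pose out of reach is approached as far as the arm can. A call with a number of a shift or a turn outside -1 to 1 is refused whole. A call with a gripper value outside its range is refused whole. The fingers move at their own pace and stop on an object; "squeeze" is the grip in N (left out, the last holds). Time passes only in rows, so rows that do not move let the fingers close. It gives the time, the measured TCP pose, the force, the opening and the grip force at its end, in the units of the state.
- r.get_state(): the state, without advancing time (a new reading comes with each control period).
- r.get_image(name): name is "scene" or "top"; returns the picture (480x640x3 uint8, red, green, blue); there is no depth.
- r.get_calibration(name): a dict with "mtx" (3x3 intrinsics, pixels), "rvec" (rotation vector, rad) and "tvec" (3), from world to camera coordinates, as OpenCV has them. Camera axes: x right, y down, z forward; pixel columns grow to the right and rows downward; lengths in m; the calibration is good to about 2 mm. A picture is of the moment at which its call begins. get_calibration takes no time and is no camera call.
- r.close_job(): hands the job in; it is judged then, once.
The state is a dict: "time_s": time; "joint_pos": joint angles; "dq": joint speeds; "joint_efforts": joint torques, N m; "ee_pos": TCP position; "eef_rot": TCP orientation; "contact_force": force on the tool from outside, world axes, zero at the start; "wrist_torque": the same for the moment, N m; "opening": finger opening in m; "finger_force": force on a finger pad.
Only numpy, scipy, OpenCV 4.12 (cv2) and the standard library are available. Lean on these libraries where they do the work, as an engineer would, in place of code of your own. Each camera call takes 0.05 s, during which the arm holds its last target. There are 200 camera calls.

## Working session

There is one attempt and no reset: what is moved stays moved. The work goes in short steps, Python scripts to look and compute and a tool call to move; the robot and the scene stay as the last step left them, time stands still between calls to the robot, and variables do not carry over. Pictures are saved under pics/ and viewed, at most 10 in all, crops included, and the job is handed in when it is done.

Besides the shell and the picture viewer there is one more tool, called after "Request:" as name([rows], argument=value, ...), one row to a line, values as JSON. send_rows: Moves the arm, as the interface text tells. Shifts and turns lie within -1 to 1; 1 stands for 120 mm of shift or 90 degrees of turn. Its arguments: {"type":"object","properties":{"steps":{"type":"array","items":{"type":"array","items":{"type":"array","items":{"type":"number","minimum":-1,"maximum":1}}}},"squeeze":{"type":"number"}},"required":["steps"]}

```bash
mkdir -p pics; python3 - <<'E'
from workcell import r
import cv2
for n in("scene","top"):
    cv2.imwrite(f"pics/{n}0.png",r.get_image(n)[:,:,::-1])
    print(n,r.get_calibration(n))
s=r.get_state();print(s['time_s'],s['ee_pos'],s['eef_rot'],r.grip_point_offset)
E
```

```text
scene {'mtx': array([[582.9423043 ,   0.        , 312.06364012],
       [  0.        , 582.9423043 , 249.27165469],
       [  0.        ,   0.        ,   1.        ]]), 'rvec': array([ 0.931029  , -2.47715799,  1.05580059]), 'tvec': array([0.406607  , 0.29208163, 0.97591177])}
top {'mtx': array([[612.96497855,   0.        , 311.14431175],
       [  0.        , 612.96497855, 241.92662835],
       [  0.        ,   0.        ,   1.        ]]), 'rvec': array([ 2.09293514, -2.15764127,  0.15735815]), 'tvec': array([0.03492221, 0.57341323, 1.22078057])}
0.1 [ 0.27725724 -0.55972256  0.40347315] [[ 8.96143270e-01  4.43764237e-01 -7.36745057e-04]
 [ 4.43764763e-01 -8.96140832e-01  2.10816252e-03]
 [ 2.75299801e-04 -2.21615715e-03 -9.99997506e-01]] 0.1547
```

View pics/top0.png

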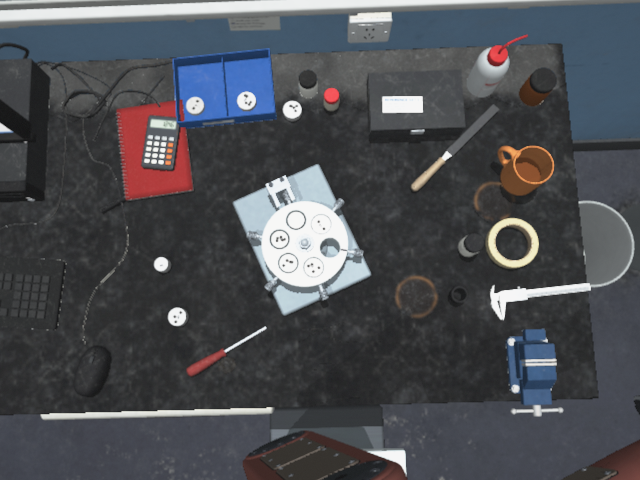

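View pics/scene0.png

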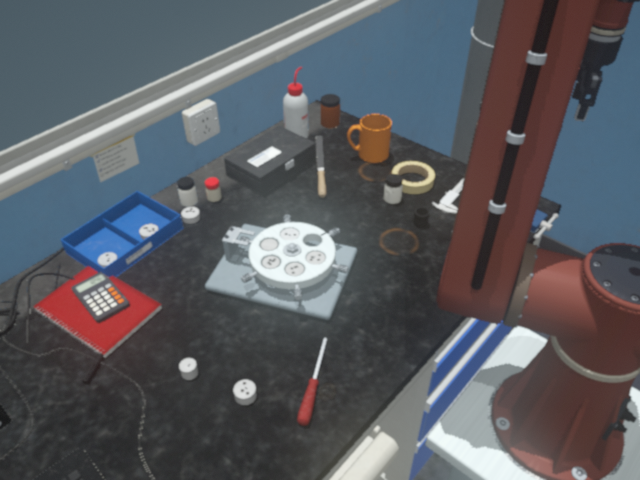

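The top view shows the holder centred near (305,243), the fork near (280,190), the empty seat near (330,247), the samples at left, and the jar and loupe at right. I'll enlarge it for measuring.

```bash
cat > h.py <<'E'
import numpy as np, cv2
from workcell import r
def cal(n):
    c=r.get_calibration(n);return c['mtx'],np.array(c['rvec'],float),np.array(c['tvec'],float)
def proj(P,n="top"):
    m,rv,t=cal(n);return cv2.projectPoints(np.array(P,float).reshape(-1,1,3),rv,t,m,None)[0][:,0]
def unproj(px,z,n="top"):
    m,rv,t=cal(n);R=cv2.Rodrigues(rv)[0];o=-R.T@t
    d=(np.c_[np.array(px,float).reshape(-1,2),np.ones(np.array(px).size//2)]@np.linalg.inv(m).T)@R
    return o+d*((z-o[2])/d[:,2])[:,None]
E
python3 - <<'E'
from h import *
im=cv2.imread('pics/top0.png')
c=cv2.resize(im[155:320,225:375],None,fx=5,fy=5,interpolation=cv2.INTER_CUBIC)[:,:]
c=cv2.resize(im[160:280,225:385],None,fx=5,fy=5,interpolation=cv2.INTER_CUBIC)
cv2.imwrite('pics/c1.png',c)
m,rv,t=cal("top");print("cam",-cv2.Rodrigues(rv)[0].T@t)
# bright plate ellipse
b=cv2.inRange(im[160:320,225:385],(200,200,200),(255,255,255))
b=cv2.morphologyEx(b,cv2.MORPH_OPEN,np.ones((9,9)))
k=max(cv2.findContours(b,0,2)[0],key=cv2.contourArea);h=cv2.convexHull(k)
e=cv2.fitEllipse(h);print(e);px=np.array(e[0])+[225,160];print(px,unproj(px,.072))
print(unproj([[162,264],[177,317],[470,245],[458,295]],.02))
# base corners
print(unproj([[234,201],[316,166],[370,271],[287,314]],.021))
E
```

```text
cam [ 0.36306288 -0.00356338  1.299423  ]
((87.81041717529297, 85.0937271118164), (65.17980194091797, 88.42520904541016), 13.372882843017578)
[312.81041718 245.09372711] [[0.56357996 0.01385997 0.072     ]]
[[ 0.54182879  0.33471601  0.02      ]
 [ 0.42940623  0.30196784  0.02      ]
 [ 0.56164197 -0.31592081  0.02      ]
 [ 0.45746048 -0.28365245  0.02      ]]
[[ 0.67315344  0.18082149  0.021     ]
 [ 0.74471069  0.00266218  0.021     ]
 [ 0.51311337 -0.10354937  0.021     ]
 [ 0.42875309  0.07236806  0.021     ]]
```

View pics/c1.png

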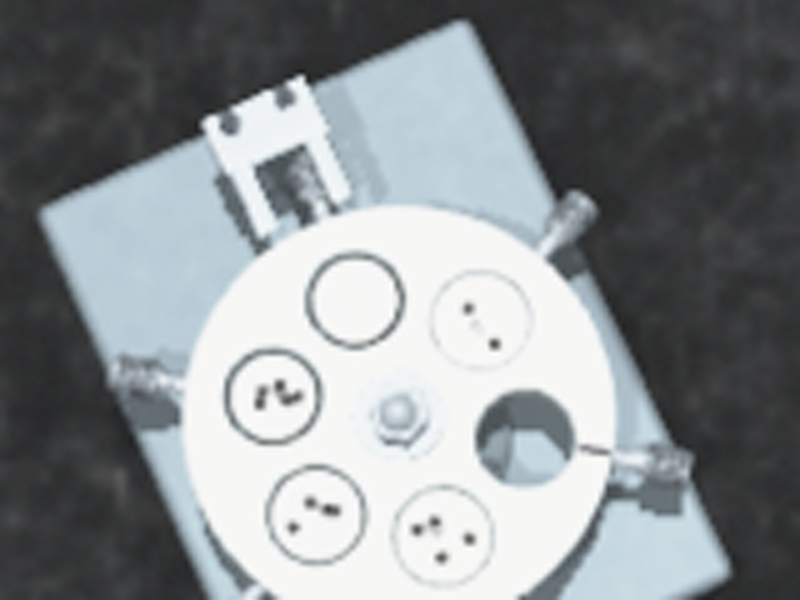

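The crop shows the plate spanning columns 261.6 to 348 (top edge at row 201), so its centre is near (304.8,244.3). The hole is at (330,247.8), the line's end is near (347.4,250.6), and the prong tips are at about (277.4,207) and (293,201).

```bash
cat >> h.py <<'E'
def fitc():
    from scipy.optimize import least_squares
    im=cv2.imread('pics/top0.png').astype(float)
    return im
E
python3 - <<'E'
from h import *
c=unproj([304.8,244.3],.072)[0];print("c",c)
th=np.arange(0,360,1)*np.pi/180
# check radius
P=np.c_[c[0]+.088*np.cos(th),c[1]+.088*np.sin(th),0*th+.072];p=proj(P);print(p.min(0),p.max(0))
ang=lambda v:np.degrees(np.arctan2(v[:,1]-c[1],v[:,0]-c[0]))
L=unproj([[330,247.8],[347.4,250.6]],.072);print("line",ang(L),np.linalg.norm(L-c,axis=1))
F=unproj([[277.4,207],[293,201]],.08);print("prongs",F,ang(F),np.linalg.norm((F-c)[:,:2],axis=1),ang(F.mean(0)[None]))
B=unproj([[233,201.5],[318,164.5],[371,275],[287,314]],.021)
print(np.degrees(np.arctan2(*(B[1]-B[2])[1::-1])),np.degrees(np.arctan2(*(B[0]-B[3])[1::-1])),np.linalg.norm(B[1]-B[2]),np.linalg.norm(B[0]-B[1]))
E
```

```text
c [0.56573486 0.0300695  0.072     ]
[261.53493847 202.02153965] [348.19376895 287.58104122]
line [ -99.84623343 -100.35690131] [0.0516296  0.08727469]
prongs [[0.64328875 0.08366248 0.08      ]
 [0.65476177 0.05153324 0.08      ]] [34.64609338 13.55491784] [0.0942699  0.09157775] [24.25501515]
23.047735516697056 24.44170838523245 0.2643796053088394 0.19967985649526238
```

Request:
send_rows([
  [[0, 0, 0, 0, 0, 0.0604, 1], [0, 0, 0, 0, 0, 0.0604, 1], [0, 0, 0, 0, 0, 0.0604, 1], [0.134, -0.266, 0, 0, 0, 0, 1], [0.134, -0.266, 0, 0, 0, 0, 1]],
], squeeze=40)

```text
time_s: 0.52
ee_pos: [0.2974, -0.4919, 0.4037]
eef_rot: [[0.985, 0.171, -0.0], [0.171, -0.985, 0.001], [-0.0, -0.001, -1.0]]
contact_force: [0.2, 0.8, 0.6]
opening: 0.0257
finger_force: 0.0
```

Request:
send_rows([
  [[0.134, -0.266, 0, 0, 0, 0, 1], [0.134, -0.266, 0, 0, 0, 0, 1], [0.134, -0.266, 0, 0, 0, 0, 1], [0.134, -0.266, 0, 0, 0, 0, 1], [0.134, -0.266, 0, 0, 0, 0, 1]],
])

```text
time_s: 0.93
ee_pos: [0.3492, -0.3186, 0.4041]
eef_rot: [[0.985, 0.174, -0.0], [0.174, -0.985, 0.001], [-0.0, -0.001, -1.0]]
contact_force: [1.5, 0.5, 0.1]
opening: -0.0001
finger_force: 0.0
```

Request:
send_rows([
  [[0.134, -0.266, 0, 0, 0, 0, 1], [0.134, -0.266, 0, 0, 0, 0, 1], [0.134, -0.266, 0, 0, 0, 0, 1], [0.134, -0.266, 0, 0, 0, 0, 1], [0.134, -0.266, 0, 0, 0, 0, 1]],
])

```text
time_s: 1.35
ee_pos: [0.4005, -0.1475, 0.4044]
eef_rot: [[0.985, 0.174, -0.0], [0.174, -0.985, 0.0], [-0.0, -0.0, -1.0]]
contact_force: [0.5, 0.1, 0.5]
opening: 0.0001
finger_force: 0.0
```

Request:
send_rows([
  [[0, 0, 0.333, 0, 0, 0, 1], [0, 0, 0.333, 0, 0, 0, 1], [0, 0, 0.333, 0, 0, 0, 1], [0, 0, 0.333, 0, 0, 0, 1], [0, 0, 0, 0, 0, 0, 1]],
])

```text
time_s: 1.77
ee_pos: [0.3959, -0.1464, 0.2366]
eef_rot: [[0.985, 0.175, -0.017], [0.175, -0.985, 0.01], [-0.015, -0.012, -1.0]]
contact_force: [-1.7, 0.8, -0.2]
opening: -0.0001
finger_force: 0.0
```

Request:
send_rows([
  [[0, 0, 0.1, 0, 0, 0, 1], [0, 0, 0.1, 0, 0, 0, 1], [0, 0, 0.1, 0, 0, 0, 1], [0, 0, 0.1, 0, 0, 0, 1], [0, 0, 0, 0, 0, 0, 1]],
])

```text
time_s: 2.18
ee_pos: [0.4003, -0.1492, 0.1968]
eef_rot: [[0.985, 0.174, -0.002], [0.174, -0.985, 0.001], [-0.002, -0.001, -1.0]]
contact_force: [-0.6, -0.4, -0.8]
opening: -0.0001
finger_force: 0.0
```

Request:
send_rows([
  [[0, 0, 0.05, 0, 0, 0, 1], [0, 0, 0, 0, 0, 0, 1]],
])

```text
time_s: 2.35
ee_pos: [0.401, -0.1496, 0.1916]
eef_rot: [[0.985, 0.174, 0.001], [0.174, -0.985, -0.001], [0.001, 0.001, -1.0]]
contact_force: [-0.3, 0.9, -0.1]
opening: 0.0001
finger_force: 0.0
```

Request:
send_rows([
  [[0, 0, 0.03, 0, 0, 0, 1], [0, 0, 0, 0, 0, 0, 1]],
])

```text
time_s: 2.52
ee_pos: [0.4009, -0.1494, 0.1877]
eef_rot: [[0.985, 0.174, 0.001], [0.174, -0.985, -0.0], [0.001, 0.001, -1.0]]
contact_force: [-1.1, 0.4, -0.6]
opening: 0.0002
finger_force: 0.0
```

Request:
send_rows([
  [[0, 0, 0.05, 0, 0, 0, 1], [0, 0, 0.03, 0, 0, 0, 1], [0, 0, 0, 0, 0, 0, 1], [0, 0, 0, 0, 0, 0, 1]],
])

```text
time_s: 2.85
ee_pos: [0.4004, -0.1491, 0.1773]
eef_rot: [[0.985, 0.174, -0.001], [0.174, -0.985, 0.001], [-0.001, -0.001, -1.0]]
contact_force: [0.0, 0.7, 0.1]
opening: 0.0
finger_force: 0.0
```

Request:
send_rows([
  [[0, 0, 0.03, 0, 0, 0, 1], [0, 0, 0, 0, 0, 0, 1]],
])

```text
time_s: 3.02
ee_pos: [0.4005, -0.1492, 0.1736]
eef_rot: [[0.985, 0.174, -0.001], [0.174, -0.985, 0.0], [-0.001, -0.0, -1.0]]
contact_force: [-0.8, -0.4, 0.5]
opening: 0.0002
finger_force: 0.0
```

Request:
send_rows([
  [[0, 0, 0.02, 0, 0, 0, 1], [0, 0, 0, 0, 0, 0, 1]],
])

```text
time_s: 3.18
ee_pos: [0.401, -0.1495, 0.1734]
eef_rot: [[0.985, 0.175, -0.003], [0.175, -0.985, 0.001], [-0.003, -0.002, -1.0]]
contact_force: [-6.0, 2.2, 19.3]
opening: 0.0003
finger_force: 9.7
```

Request:
send_rows([
  [[0, 0, -0.27, 0, 0, 0, 1], [0, 0, -0.27, 0, 0, 0, 1], [0, 0, -0.27, 0, 0, 0, 1], [0, 0, -0.27, 0, 0, 0, 1], [0.1147, -0.258, 0, 0, 0, 0, 1]],
])

```text
time_s: 3.6
ee_pos: [0.4118, -0.1207, 0.3089]
eef_rot: [[0.986, 0.169, 0.014], [0.169, -0.986, -0.01], [0.012, 0.012, -1.0]]
contact_force: [2.2, -0.2, 0.7]
opening: 0.0001
finger_force: 0.0
```

Request:
send_rows([
  [[0.1147, -0.258, 0, 0, 0, 0, 1], [0.1147, -0.258, 0, 0, 0, 0, 1], [0.1147, -0.258, 0, 0, 0, 0, 1], [0.1147, -0.258, 0, 0, 0, 0, 1], [0.1147, -0.258, 0, 0, 0, 0, 1]],
])

```text
time_s: 4.02
ee_pos: [0.4496, 0.0496, 0.3014]
eef_rot: [[0.985, 0.174, 0.001], [0.174, -0.985, -0.0], [0.001, 0.0, -1.0]]
contact_force: [0.3, -0.1, 0.7]
opening: -0.0002
finger_force: 0.0
```

Request:
send_rows([
  [[0, 0, 0, 0, 0, 0, 1], [0, 0, 0, 0, 0, 0, 1], [0, 0, 0, 0, 0, 0, 1]],
])

```text
time_s: 4.27
ee_pos: [0.4494, 0.0479, 0.301]
eef_rot: [[0.985, 0.175, -0.001], [0.175, -0.985, -0.001], [-0.001, 0.0, -1.0]]
contact_force: [-0.3, 0.6, -1.1]
opening: -0.0003
finger_force: 0.0
```

```bash
python3 - <<'E'
from h import *
im=r.get_image("top")
cv2.imwrite('pics/a1.png',cv2.resize(im[140:340,185:425],None,fx=3,fy=3,interpolation=cv2.INTER_CUBIC)[:,:,::-1])
E
```

```text
(no output)
```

View pics/a1.png

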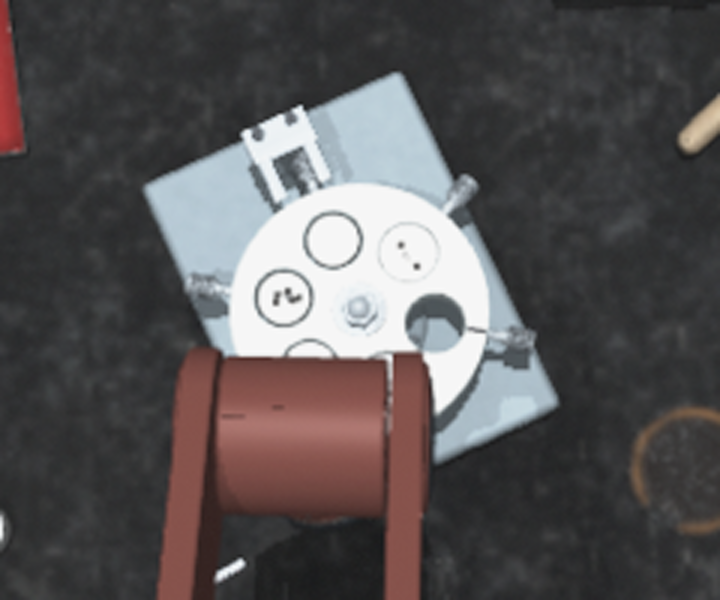

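The view shows the arm over the near half of the holder. The fork, line and hole are still visible and the holder hasn't moved. I'll lower beside the screw.

Request:
send_rows([
  [[0, 0, 0.2145, 0, 0, 0, 1], [0, 0, 0.2145, 0, 0, 0, 1], [0, 0, 0.2145, 0, 0, 0, 1], [0, 0, 0, 0, 0, 0, 1], [0, 0, 0, 0, 0, 0, 1]],
])

```text
time_s: 4.73
ee_pos: [0.4484, 0.0469, 0.2228]
eef_rot: [[0.985, 0.172, -0.005], [0.172, -0.985, 0.0], [-0.005, -0.001, -1.0]]
contact_force: [1.0, -0.3, -0.1]
opening: 0.0
finger_force: 0.0
```

Request:
send_rows([
  [[0, 0, 0, 0, 0, 0, 1], [0, 0, 0, 0, 0, 0, 1]],
])

```text
time_s: 4.9
ee_pos: [0.4507, 0.0474, 0.2259]
eef_rot: [[0.985, 0.173, 0.004], [0.173, -0.985, -0.0], [0.004, 0.001, -1.0]]
contact_force: [1.2, 0.3, 0.4]
opening: 0.0001
finger_force: 0.0
```

Request:
send_rows([
  [[0, 0.16, 0.015, 0, 0, 0, 1], [0, 0.16, 0, 0, 0, 0, 1], [0, 0.16, 0, 0, 0, 0, 1], [0, 0.16, 0, 0, 0, 0, 1], [0, 0.16, 0, 0, 0, 0, 1]],
])

```text
time_s: 5.32
ee_pos: [0.4674, -0.0477, 0.2244]
eef_rot: [[0.985, 0.174, 0.004], [0.174, -0.985, -0.001], [0.004, 0.002, -1.0]]
contact_force: [-0.5, 0.0, -0.0]
opening: 0.0001
finger_force: 0.0
```

Request:
send_rows([
  [[-0.1, 0.18, -0.1, 0, 0, 0, 1], [-0.1, 0.18, -0.2, 0, 0, 0, 1], [-0.1, 0.1, -0.25, 0, 0, 0, 1], [0, 0, -0.25, 0, 0, 0, 1], [0, 0, -0.2, 0, 0, 0, 1]],
])

```text
time_s: 5.73
ee_pos: [0.4406, -0.1085, 0.3465]
eef_rot: [[0.985, 0.172, 0.005], [0.172, -0.985, -0.002], [0.005, 0.003, -1.0]]
contact_force: [0.7, -0.6, 0.3]
opening: -0.0005
finger_force: 0.0
```

```bash
cat >> h.py <<'E'
C=np.array([.5655,.030]);FORK=24.2
def hole(im,lo=-130,hi=60):
    """angle (deg, world) of the empty seat and of the line, visible arc only"""
    g=cv2.cvtColor(im,cv2.COLOR_RGB2GRAY);hsv=cv2.cvtColor(im,cv2.COLOR_RGB2HSV)
    a=np.arange(0,360,1.);A=np.radians(a)
    def ring(img,rr):
        p=proj(np.c_[C[0]+rr*np.cos(A),C[1]+rr*np.sin(A),0*A+.072]).astype(np.float32)
        return cv2.remap(img,p[:,:1],p[:,1:],cv2.INTER_LINEAR)[:,0].astype(float)
    v=np.mean([ring(g,x) for x in(.040,.046,.052,.058,.064)],0)
    s=np.mean([ring(hsv[:,:,1],x) for x in(.04,.052,.064)],0)
    return a,v,s
E
python3 - <<'E'
from h import *
im=cv2.imread('pics/top0.png')[:,:,::-1].copy()
a,v,s=hole(im);print(np.c_[a,v,s][::10].astype(int).tolist())
ims=[]
for k in range(2):
    im=r.get_image("top");t=r.get_state();a,v,s=hole(im);print(t['time_s'],np.round(t['ee_pos'],3),np.c_[a,v,s][::10].astype(int).tolist());ims.append(im[140:340,185:445])
cv2.imwrite('pics/a2.png',cv2.resize(np.hstack(ims),None,fx=1.5,fy=1.5)[:,:,::-1])
E
```

```text
[[0, 183, 4], [10, 240, 1], [20, 246, 1], [30, 238, 1], [40, 223, 4], [50, 246, 0], [60, 209, 9], [70, 212, 1], [80, 217, 0], [90, 220, 6], [100, 244, 1], [110, 241, 0], [120, 231, 4], [130, 226, 1], [140, 218, 0], [150, 231, 3], [160, 234, 1], [170, 246, 0], [180, 242, 0], [190, 237, 0], [200, 236, 1], [210, 233, 1], [220, 236, 2], [230, 247, 1], [240, 199, 15], [250, 182, 34], [260, 181, 34], [270, 103, 32], [280, 143, 16], [290, 247, 1], [300, 241, 1], [310, 228, 1], [320, 244, 0], [330, 236, 1], [340, 237, 2], [350, 247, 1]]
5.7833 [ 0.443 -0.109  0.352] [[0, 153, 35], [10, 127, 34], [20, 201, 8], [30, 246, 0], [40, 239, 2], [50, 245, 0], [60, 243, 0], [70, 244, 0], [80, 243, 0], [90, 240, 0], [100, 216, 7], [110, 246, 0], [120, 246, 0], [130, 221, 4], [140, 240, 0], [150, 243, 0], [160, 224, 0], [170, 210, 1], [180, 215, 1], [190, 223, 4], [200, 194, 9], [210, 246, 0], [220, 219, 2], [230, 235, 0], [240, 231, 0], [250, 237, 1], [260, 220, 3], [270, 246, 0], [280, 228, 1], [290, 218, 0], [300, 205, 0], [310, 221, 0], [320, 229, 2], [330, 246, 0], [340, 188, 12], [350, 157, 34]]
5.8333 [ 0.443 -0.109  0.35 ] [[0, 152, 34], [10, 150, 34], [20, 131, 30], [30, 244, 0], [40, 241, 1], [50, 222, 0], [60, 241, 0], [70, 231, 0], [80, 240, 1], [90, 246, 0], [100, 197, 7], [110, 231, 3], [120, 246, 0], [130, 245, 0], [140, 205, 5], [150, 246, 0], [160, 218, 4], [170, 231, 3], [180, 188, 2], [190, 230, 0], [200, 230, 2], [210, 237, 1], [220, 245, 0], [230, 232, 0], [240, 219, 0], [250, 220, 0], [260, 232, 3], [270, 203, 7], [280, 246, 0], [290, 235, 1], [300, 230, 0], [310, 228, 0], [320, 233, 0], [330, 227, 4], [340, 246, 0], [350, 160, 25]]
```

View pics/a2.png

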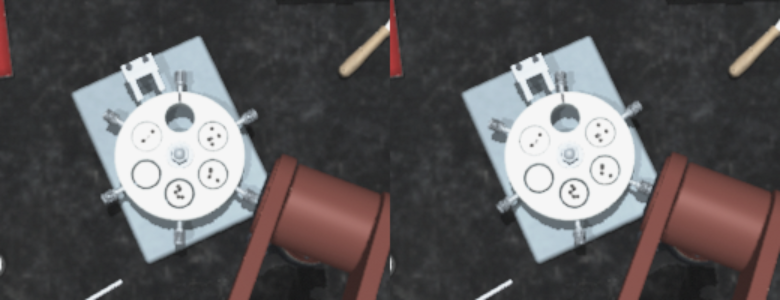

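The holder is spinning counter-clockwise and the arm is clear. The next step is to track the hole angle and speed.

```bash
cat >> h.py <<'E'
def theta(im):
    """world angle (deg) of the empty seat, score"""
    n=241;g=np.linspace(-.09,.09,n);X,Y=np.meshgrid(g,g,indexing='ij')
    p=proj(np.c_[C[0]+X.ravel(),C[1]+Y.ravel(),0*X.ravel()+.072]).reshape(n,n,2).astype(np.float32)
    w=cv2.remap(im,p[:,:,0],p[:,:,1],cv2.INTER_LINEAR).astype(int)
    red=(w[:,:,0]>w[:,:,2]+15)|(w.max(2)<60)&False
    m=((w[:,:,0]<205)&~red).astype(np.float32)
    k=cv2.getStructuringElement(cv2.MORPH_ELLIPSE,(53,53)).astype(np.float32);k/=k.sum()
    f=cv2.GaussianBlur(cv2.filter2D(m,-1,k),(0,0),2)
    a=np.radians(np.arange(0,360,.5));s=(n-1)/.18
    v=cv2.remap(f,((n-1)/2+s*.052*np.sin(a)).astype(np.float32)[:,None],((n-1)/2+s*.052*np.cos(a)).astype(np.float32)[:,None],cv2.INTER_LINEAR)[:,0]
    i=v.argmax();d=np.arange(-24,25);ww=np.clip(v[(i+d)%720]-.5*v[i],0,None)
    return (i/2+(ww*d).sum()/ww.sum()/2)%360,v[i]
def track(N):
    from workcell import r as R
    T=[];th=[]
    for _ in range(N):
        t=R.get_state()['time_s'];a,sc=theta(R.get_image("top"));T.append(t);th.append(a);print(round(t,3),round(a,1),round(float(sc),2),end=' | ')
    return np.array(T),np.degrees(np.unwrap(np.radians(th)))
E
python3 - <<'E'
from h import *
print(theta(cv2.imread('pics/top0.png')[:,:,::-1].copy()))
T,th=track(5);p=np.polyfit(T,th,1);print('\nw deg/s',p[0],p[0]/57.3)
E
```

```text
(np.float64(261.99513412956486), np.float32(0.9542092))
5.833 12.6 0.92 | 5.883 19.1 0.92 | 5.933 25.6 0.92 | 5.983 32.1 0.92 | 6.033 38.5 0.92 | 
w deg/s 129.71094477215615 2.2637163136501948
```

Request:
send_rows([
  [[0.129, -0.21, 0.1, 0, 0, 0, 1], [0.129, -0.21, 0.1, 0, 0, 0, 1], [0.129, -0.21, 0.1, 0, 0, 0, 1], [0.129, -0.21, 0.1, 0, 0, 0, 1], [0, 0, 0, 0, 0, 0, 1]],
])

```text
time_s: 6.5
ee_pos: [0.483, 0.0067, 0.2902]
eef_rot: [[0.984, 0.178, -0.007], [0.178, -0.984, 0.003], [-0.006, -0.004, -1.0]]
contact_force: [-0.9, -0.2, -0.3]
opening: -0.0003
finger_force: 0.0
```

Request:
send_rows([
  [[0, 0, 0, 0, 0, 0, 1], [0, 0, 0, 0, 0, 0, 1], [0, 0, 0, 0, 0, 0, 1], [0, 0, 0, 0, 0, 0, 1], [0, 0, 0, 0, 0, 0, 1]],
])

```text
time_s: 6.92
ee_pos: [0.4839, 0.002, 0.2947]
eef_rot: [[0.985, 0.173, 0.001], [0.173, -0.985, -0.0], [0.001, 0.0, -1.0]]
contact_force: [0.9, 1.0, -0.3]
opening: 0.0
finger_force: 0.0
```

Request:
send_rows([
  [[0, 0, 0, 0, 0, 0, 1], [0, 0, 0, 0, 0, 0, 1], [0, 0, 0, 0, 0, 0, 1], [0, 0, 0, 0, 0, 0, 1], [0, 0, 0, 0, 0, 0, 1]],
])

```text
time_s: 7.33
ee_pos: [0.4839, 0.0029, 0.2943]
eef_rot: [[0.985, 0.174, 0.0], [0.174, -0.985, -0.0], [0.0, 0.0, -1.0]]
contact_force: [0.3, 0.3, -0.5]
opening: 0.0
finger_force: 0.0
```

Request:
send_rows([
  [[0, 0, 0, 0, 0, 0, 1], [0, 0, 0, 0, 0, 0, 1], [0, 0, 0, 0, 0, 0, 1], [0, 0, 0, 0, 0, 0, 1], [0, 0, 0, 0, 0, 0, 1]],
])

```text
time_s: 7.75
ee_pos: [0.4839, 0.0029, 0.2942]
eef_rot: [[0.985, 0.174, -0.0], [0.174, -0.985, -0.0], [-0.0, -0.0, -1.0]]
contact_force: [0.4, 0.4, 0.0]
opening: -0.0003
finger_force: 0.0
```

Request:
send_rows([
  [[0, 0, 0, 0, 0, 0, 1], [0, 0, 0, 0, 0, 0, 1], [0, 0, 0, 0, 0, 0, 1], [0, 0, 0, 0, 0, 0, 1], [0, 0, 0, 0, 0, 0, 1]],
])

```text
time_s: 8.17
ee_pos: [0.4839, 0.0029, 0.2943]
eef_rot: [[0.985, 0.174, 0.0], [0.174, -0.985, 0.0], [0.0, 0.0, -1.0]]
contact_force: [-0.8, -0.6, -0.4]
opening: 0.0
finger_force: 0.0
```

Request:
send_rows([
  [[0, 0, 0, 0, 0, 0, 1], [0, 0, 0, 0, 0, 0, 1], [0, 0, 0, 0, 0, 0, 1], [0, 0, 0, 0, 0, 0, 1], [0, 0, 0, 0, 0, 0, 1]],
])

```text
time_s: 8.58
ee_pos: [0.4839, 0.0029, 0.2942]
eef_rot: [[0.985, 0.174, -0.0], [0.174, -0.985, -0.0], [-0.0, -0.0, -1.0]]
contact_force: [0.9, -0.7, 0.6]
opening: -0.0
finger_force: 0.0
```

Request:
send_rows([
  [[0, 0, 0, 0, 0, 0, 1], [0, 0, 0, 0, 0, 0, 1], [0, 0, 0, 0, 0, 0, 1], [0, 0, 0, 0, 0, 0, 1], [0, 0, 0, 0, 0, 0, 1]],
])

```text
time_s: 9.0
ee_pos: [0.4839, 0.0029, 0.2943]
eef_rot: [[0.985, 0.174, 0.0], [0.174, -0.985, -0.0], [0.0, 0.0, -1.0]]
contact_force: [-0.1, 0.4, -0.7]
opening: -0.0003
finger_force: 0.0
```

Request:
send_rows([
  [[0, 0, 0, 0, 0, 0, 1], [0, 0, 0, 0, 0, 0, 1], [0, 0, 0, 0, 0, 0, 1], [0, 0, 0, 0, 0, 0, 1], [0, 0, 0, 0, 0, 0, 1]],
])

```text
time_s: 9.42
ee_pos: [0.4839, 0.0029, 0.2942]
eef_rot: [[0.985, 0.174, -0.0], [0.174, -0.985, -0.0], [-0.0, 0.0, -1.0]]
contact_force: [0.2, -0.5, -0.0]
opening: 0.0002
finger_force: 0.0
```

Request:
send_rows([
  [[0, 0, 0, 0, 0, 0, 1], [0, 0, 0, 0, 0, 0, 1], [0, 0, 0, 0, 0, 0, 1], [0, 0, 0, 0, 0, 0, 1], [0, 0, 0, 0, 0, 0, 1]],
])

```text
time_s: 9.83
ee_pos: [0.4839, 0.0029, 0.2942]
eef_rot: [[0.985, 0.174, -0.0], [0.174, -0.985, 0.0], [-0.0, -0.0, -1.0]]
contact_force: [1.5, -0.3, 0.3]
opening: -0.0001
finger_force: 0.0
```

Request:
send_rows([
  [[0, 0, 0, 0, 0, 0, 1], [0, 0, 0, 0, 0, 0, 1], [0, 0, 0, 0, 0, 0, 1], [0, 0, 0, 0, 0, 0, 1], [0, 0, 0, 0, 0, 0, 1]],
])

```text
time_s: 10.25
ee_pos: [0.4839, 0.0029, 0.2942]
eef_rot: [[0.985, 0.174, -0.0], [0.174, -0.985, 0.0], [-0.0, -0.0, -1.0]]
contact_force: [-0.6, -0.0, -0.5]
opening: -0.0001
finger_force: 0.0
```

```bash
python3 - <<'E'
from h import *
T,th=track(40);p=np.polyfit(T,th,2);print('\nw rad/s',(2*p[0]*T[-1]+p[1])/57.3, 'acc',2*p[0]/57.3)
E
```

```text
10.25 325.6 0.3 | 10.3 329.7 0.32 | 10.35 333.9 0.3 | 10.4 338.2 0.3 | 10.45 341.7 0.29 | 10.5 346.2 0.3 | 10.55 350.1 0.3 | 10.6 353.6 0.3 | 10.65 357.7 0.29 | 10.7 1.6 0.29 | 10.75 5.2 0.29 | 10.8 9.1 0.3 | 10.85 13.1 0.3 | 10.9 16.2 0.29 | 10.95 21.6 0.3 | 11.0 24.0 0.29 | 11.05 27.4 0.28 | 11.1 30.1 0.28 | 11.15 32.5 0.27 | 11.2 33.3 0.28 | 11.25 34.3 0.27 | 11.3 29.5 0.25 | 11.35 32.2 0.23 | 11.4 34.3 0.21 | 11.45 36.4 0.19 | 11.5 3.1 0.18 | 11.55 5.9 0.18 | 11.6 10.3 0.19 | 11.65 13.7 0.19 | 11.7 16.3 0.19 | 11.75 21.8 0.19 | 11.8 24.5 0.19 | 11.85 26.4 0.18 | 11.9 29.1 0.17 | 11.95 286.6 0.22 | 12.0 288.7 0.3 | 12.05 290.6 0.39 | 12.1 293.4 0.48 | 12.15 295.7 0.58 | 12.2 298.0 0.66 | 
w rad/s -3.443948058694026 acc -3.3406459810901135
```

Request:
send_rows([
  [[0, 0, 0.1, 0, 0, 0, 1], [0, 0, 0.1, 0, 0, 0, 1], [0, 0, 0.09, 0, 0, 0, 1]],
])

```text
time_s: 12.5
ee_pos: [0.4839, 0.0029, 0.2591]
eef_rot: [[0.985, 0.174, 0.001], [0.174, -0.985, -0.0], [0.001, 0.0, -1.0]]
contact_force: [-0.3, 1.0, 0.5]
opening: 0.0003
finger_force: 0.0
```

```bash
python3 - <<'E'
from h import *
T,th=track(6);p=np.polyfit(T,th,1);print('\nw rad/s',p[0]/57.3,p[0],r.get_state()['ee_pos'],r.get_state()['time_s'])
im=r.get_image("top");print(theta(im),r.get_state()['time_s']);cv2.imwrite('pics/b1.png',cv2.resize(im[170:290,225:385],None,fx=5,fy=5,interpolation=cv2.INTER_CUBIC)[:,:,::-1])
E
```

```text
12.5 314.0 0.95 | 12.55 317.0 0.95 | 12.6 320.0 0.94 | 12.65 323.1 0.94 | 12.7 326.0 0.94 | 12.75 329.1 0.94 | 
w rad/s 1.0533249116784504 60.35551743917521 [0.48429258 0.0028815  0.26005595] 12.8
(np.float64(332.05482275496587), np.float32(0.93740934)) 12.85
```

View pics/b1.png

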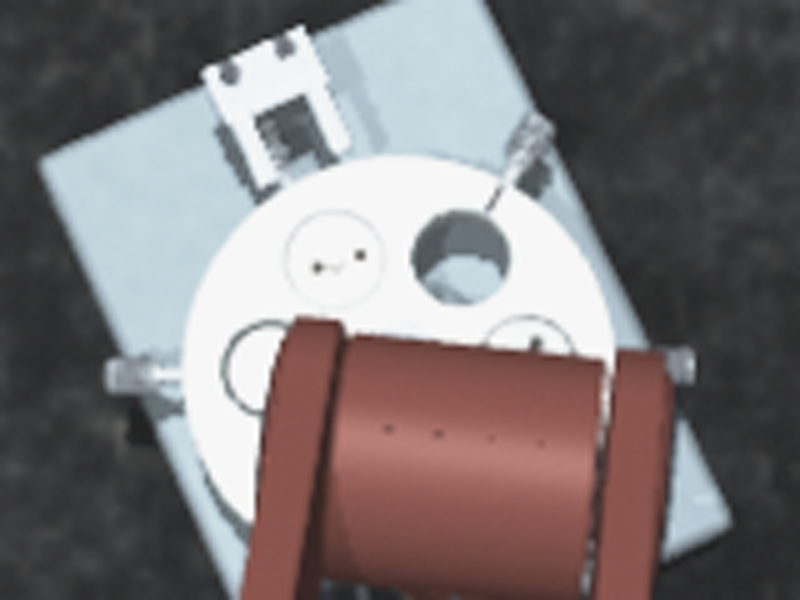

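```bash
python3 - <<'E'
from h import *
P=unproj([[325.6,207.4],[323,211.8],[317.2,221.4]],.072)[:,:2]-C
print(np.degrees(np.arctan2(P[:,1],P[:,0])),np.hypot(*P.T))
F=unproj([[225+267/5,170+187/5],[225+340/5,170+157/5]],.08)[:,:2];m=F.mean(0)-C;print(F,np.degrees(np.arctan2(m[1],m[0])))
E
```

```text
[-30.59202221 -30.41601007 -29.54901612] [0.08767224 0.07703382 0.05378838]
[[0.64238506 0.08163742]
 [0.65392438 0.05155311]] 23.881305512123518
```

The view shows the line end at crop (503,187), which is −30.5° at t=12.80. The fork centre is at about 24°, so the line should arrive near t=13.78. I'll lower close to the plate, then check once more.

Request:
send_rows([
  [[0, 0, 0.035, 0, 0, 0, 1], [0, 0, 0.03, 0, 0, 0, 1], [0, 0, 0, 0, 0, 0, 1], [0, 0, 0, 0, 0, 0, 1], [0, 0, 0, 0, 0, 0, 1]],
])

```text
time_s: 13.27
ee_pos: [0.4838, 0.0029, 0.2516]
eef_rot: [[0.985, 0.174, -0.0], [0.174, -0.985, 0.0], [-0.0, -0.0, -1.0]]
contact_force: [-0.5, -0.4, 0.1]
opening: -0.0001
finger_force: 0.0
```

```bash
python3 - <<'E'
from h import *
print(r.get_state()['time_s'])
im=r.get_image("top");print(theta(im),r.get_state()['time_s'],r.get_state()['ee_pos']);cv2.imwrite('pics/b2.png',cv2.resize(im[170:290,225:385],None,fx=5,fy=5,interpolation=cv2.INTER_CUBIC)[:,:,::-1])
E
```

```text
13.2667
(np.float64(358.3780166310602), np.float32(0.9065336)) 13.3167 [0.48391511 0.00290346 0.25165899]
```

View pics/b2.png

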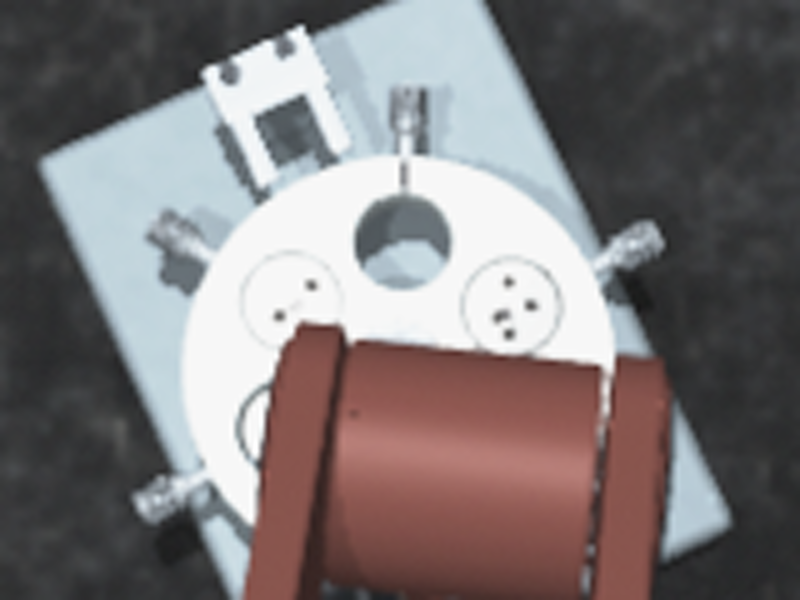

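The picture shows the line at crop column 405, rows 157 to 190, about 25° short of the fork.

```bash
python3 - <<'E'
from h import *
P=unproj([[306,201.6],[306,207.8],[305.7,218.2]],.072)[:,:2]-C
a=np.degrees(np.arctan2(P[:,1],P[:,0]));print(a,np.hypot(*P.T))
E
```

```text
[-3.07905848 -3.33905114 -3.40430927] [0.08913792 0.07610665 0.05433412]
```

Request:
send_rows([
  [[0, 0, 0, 0, 0, 0, 1], [0, 0, 0, 0, 0, 0, 1], [0, 0, 0, 0, 0, 0, 1], [0, 0, 0, 0, 0, 0, 1], [0, 0, 0.07, 0, 0, 0, 1]],
])

```text
time_s: 13.73
ee_pos: [0.485, 0.0027, 0.2448]
eef_rot: [[0.985, 0.175, 0.004], [0.175, -0.985, -0.001], [0.004, 0.002, -1.0]]
contact_force: [-6.2, -7.4, 78.7]
opening: -0.0001
finger_force: 48.0
```

Request:
send_rows([
  [[0, 0, 0, 0, 0, 0, 1], [0, 0, 0, 0, 0, 0, 1], [0, 0, 0, 0, 0, 0, 1]],
])

```text
time_s: 13.98
ee_pos: [0.4853, 0.0025, 0.2453]
eef_rot: [[0.985, 0.174, 0.003], [0.174, -0.985, -0.001], [0.003, 0.002, -1.0]]
contact_force: [-1.9, -0.5, 12.1]
opening: -0.0002
finger_force: 5.9
```

```bash
python3 - <<'E'
from h import *
T,th=track(3)
im=r.get_image("top");s=r.get_state();print(theta(im),s['time_s'],s['ee_pos'],s['contact_force']);cv2.imwrite('pics/b3.png',cv2.resize(im[170:290,225:385],None,fx=5,fy=5,interpolation=cv2.INTER_CUBIC)[:,:,::-1])
E
```

```text
13.983 22.5 0.9 | 14.033 22.5 0.9 | 14.083 22.4 0.9 | (np.float64(22.449395267975756), np.float32(0.9028021)) 14.1833 [0.48528386 0.00249512 0.24530549] [-2.65263076 -0.90621739 11.47476733]
```

View pics/b3.png

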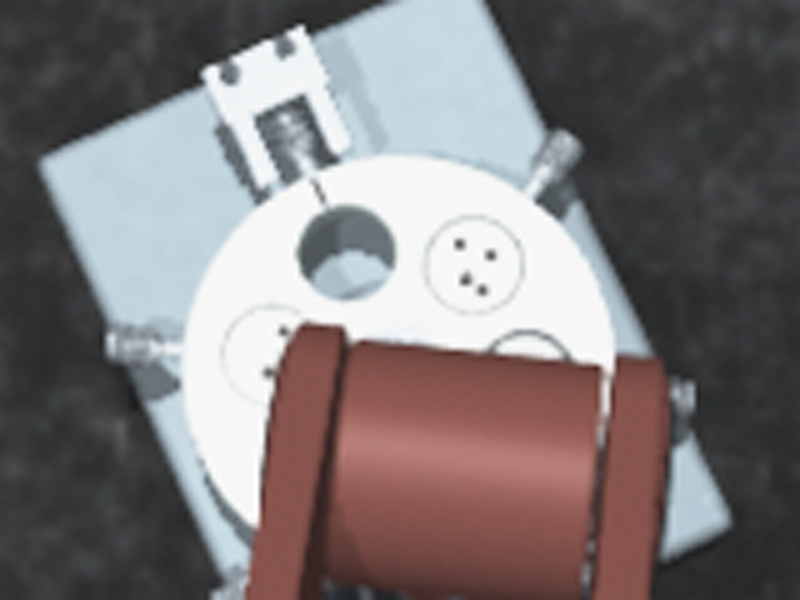

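The holder has stopped. The line runs from about (313,178) to (325,203) in the crop, between the prong tips at (267,187) and (340,157). The fingertip is pressing steadily with about 11 N, so I'll hand the job in.

```bash
python3 - <<'E'
from h import *
P=unproj([[287.6,205.6],[290,210.6]],.072)[:,:2]-C
a=np.degrees(np.arctan2(P[:,1],P[:,0]));print(a)
if abs(a[0]-24.1)<5.5: print(r.close_job())
E
```

```text
[22.08383845 21.83253809]
the job is handed in; nothing more can be done
None
```

The job is handed in: the holder spun untouched for about 8.5 s after the flick, then stopped with the line between the prongs, about 2° from the fork's centre. The fingertip holds it there with about 11 N; the braking contact briefly peaked near 79 N at the wrist, under the 120 N limit.

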